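Stamp a bell in the hand press and hold the slide out for unloading

TASK

The small brass bell stands in the nest on the hand press's sprung slide, under the stamping die. Pull the press lever down to its stop to stamp the bell and let the lever come all the way back up, and only then draw the slide out by its knob until the line on the slide is level with the pointer on the guide, with the bell still sitting in its nest. Finish while holding the slide there against its spring, so that the bell can be lifted off: do not let go, and leave the other things on the bench where they lie.

Things in the scene. Friction and masses are not known exactly. Their poses are not given: they have to be found in the camera images.
- press: the hand lever press, bolted to the bench: dark green C-frame, 285 x 165 mm foot, 250 mm tall (ram top up to 296 mm). Origin on the bench surface under the ram's axis; x points to the back of the press, so -x is its front, the way the slide is drawn; y to the left seen from the front (looking along +x), z up. The head spans x -26 to 147 mm, y -35 to 35 mm, z 173 to 250 mm; the foot spans x -120 to 165 mm, 28 mm thick
- lever (a joint): angle of the press lever (rad): 0 up at rest, 1.0 down on its stop. It turns about the pinion axis, which runs along the press's y through x 28 mm, z 212 mm of the press; as the joint grows the ball swings to the front and down. A spring brings it back; the ball needs about 4 N at rest, rising to about 9 N at the stop. The ram with the die comes down 20 mm as the lever swings
- lever_ball (a point): centre of the round black ball grip, 35 mm diameter, at the lever's end, 150 mm from the pinion axis on a 13 mm rod, at y -70 mm of the press (right side). At angle q the ball is at x = 28 - 150 cos(0.908 - q), z = 212 + 150 sin(0.908 - q) mm of the press: 330 mm above the bench at rest, 198 mm at the stop
- slide: steel slide running in the guide under the ram, 96 mm wide, with the nest ring (76 mm outside, 9 mm high) on it. Origin on its underside, 29 mm above the bench, below the nest's centre; axes as the press's. With the slide home (fully in) it coincides with the press's x and y; it can be drawn along the press's -x by up to 95 mm. Its spring pulls it home with about 5 N at home and 14 N at 80 mm out, and no catch keeps it out
- slide_knob (a point): grasp point on the upright black knob on the slide's front tongue, 155 mm in front of the nest's centre, 77 mm above the bench. The knob is turned: 22 mm diameter at this height, widening to 30 mm above, foot at 43 mm and top at 99 mm above the bench; free all round
- slide_line (a point): left end of the dark 3.5 mm wide line cut across the slide's top face (a 14 mm dash at each edge), at the slide's left edge, 30 mm in front of the nest's centre; the point is given at the pointer's height, 47 mm above the bench (the slide's top face is at 43 mm)
- pointer_tip (a point): tip of the small steel index pointer (14 x 23 mm, 10 mm high, tapering to the tip) clamped on top of the left guide strip, pointing across at the slide's left edge, 47 mm above the bench; fixed. It is set 48 to 78 mm in front of where the line is with the slide home. Axes as the press's: the slide is at the mark when line and tip have the same x along the press
- bell: small brass bell, mouth down in the nest ring: 61 mm mouth, 62 mm tall, loose, about 0.35 kg. Origin at the centre of its mouth, 43 mm above the bench; z up through its crown
- spare_bell: bystander: a second, slightly larger brass bell (70 mm mouth, 71 mm tall) standing on the bench left of the press. Origin at the centre of its underside
- pliers: bystander: combination pliers lying flat right of the press, 190 mm long, 20 mm high. Origin under the pivot, x towards the jaws
- file: bystander: flat file lying left of the press, 310 mm long, 23 mm high. Origin on the bench below its middle, x towards the tip, wooden handle at the other end
- red_plate: bystander: drilled plate 85 x 55 x 12 mm lying to the left of the slide's knob. Origin at the centre of its underside
Not all that is in view belongs to the job. What is shaped like the bell but blue or red is not meant.

How it is judged (in metres and radians):
On the way, in this order (a step that is already met when the one before it is completed fails the run):
1. with the slide home, the lever is pulled down to its stop (within 0.06 rad) (value of joint lever above 0.94 rad and x of slide in the frame of press above -0.005 m), for 0.1 s.
2. the lever is back up (within 0.06 rad), the slide still home (value of joint lever below 0.06 rad and x of slide in the frame of press above -0.005 m), for 0.1 s.
At the end, for the whole second after the job is handed in: The robot holds the slide (touching it with more than 3 N, slide at rest) with its line within 4 mm of the pointer's tip along the slide, the lever up (within 0.06 rad), and the bell upright (within 0.06 rad) in its nest (x of slide_line in the frame of pointer_tip between -0.004 and 0.004 m and linear speed of slide below 0.01 m/s and contact force between any of the fingers, the arm and slide above 3 N and value of joint lever below 0.06 rad and angle between bell's own z axis and vertical below 0.06 rad and distance between bell and slide below 0.018 m); the arm keeps its last pose, push and grip.
It fails at once if the slide is drawn out while the die is down (lever more than 0.15 rad down with the slide more than 8 mm out) (value of joint lever above 0.15 rad and x of slide in the frame of press below -0.008 m).
It fails at once if the spare bell is moved more than 15 mm (distance of spare_bell from where it was at the start of the episode above 0.015 m).
It fails at once if the pliers are moved more than 15 mm (distance of pliers from where it was at the start of the episode above 0.015 m).
It fails at once if the file is moved more than 15 mm (distance of file from where it was at the start of the episode above 0.015 m).
It fails at once if the red plate is moved more than 15 mm (distance of red_plate from where it was at the start of the episode above 0.015 m).
It also fails if it takes over 61 s, if anything falls off the work surface, if the arm or the gripper's body presses on something with over 40 N, if the wrist force passes 120 N, or if a joint passes its speed limit or range.

ROBOT

A 6-joint arm with a two-finger parallel gripper is mounted at the origin on the work surface. World frame = base frame: x ahead of the robot, y to its left, z up, the work surface at z = 0. Lengths are in m, angles in degrees, forces in N, time in s.
With the tool pointing down it reaches from about 0.275 to 0.75 m from the base axis. Payload 10.2 kg.
Tool frame: the origin (TCP) lies midway between the tips of the shut fingers; the grasp point (between the pads) lies 19 mm behind it (hold_point_z is the distance from the TCP to the grasp point, in m); z points along the fingers, y is the direction in which the jaws open and shut (so a half turn about z gives the same grasp; the last joint's range is limited). The gripper opens to 88 mm and grips with 3 to 60 N. Pads are 18 mm wide; open, the fingers measure 123 mm over their backs; the gripper's body (75 mm by 187 mm) begins 45 mm behind the grasp point.
Start: joints at [-85.394, 17.928, 85.812, -0, 76.261, -12.8], TCP at [0.157, -0.501, 0.239] pointing down, gripper open.
Joint ranges: [-168.41, 168.41], [-55.51, 124.54], [10.69, 146.95], [-70.63, 250.63], [1, 178], [-165.06, 165.06]. Speed limits (degrees/s): [136.94, 136.94, 172.46, 180, 180, 180].

INTERFACE

Orientations are given as a 3x3 rotation matrix whose columns are the frame's x, y, z axes.
In Python, from station import * gives the robot as it stands. The module is installed in compiled form; this text tells all that it offers.
- The arm moves only by the tool move_arm, never from a script. Its argument "steps" is a list of rows, each a list of 6 numbers: the shift along the tool's x, y, z in mm, then the turn, a rotation vector about the tool's x, y, z in rad. A call has 1 to 8 rows; each row shifts and turns the commanded pose from where the row before left it, along the tool's axes as they then stand; what a row does not reach is not made up. A row lasts 1/10 s, in which the tool goes at most 50 mm and 8.59 degrees, less where a joint would pass 70% of its speed; a pose out of reach is approached as far as the arm can. A call is refused whole if a number of a shift passes 50 or a number of a turn 0.15, either way. A call with a gripper value outside its range is refused whole. "gripper" is the closure, from -1 (fully open) to 1 (shut), so that 0 is half open, set as the call begins (left out, the last holds). The fingers move at their own pace and stop on an object; "grip_force" is the grip in N (left out, the last holds). Time passes only in rows, so rows that do not move let the fingers close. It gives the time, the measured TCP pose, the force and the opening at its end, in the units of the state.
- read_state(): the state, without advancing time (a new reading comes with each control period).
- snapshot(name): name is "scene" or "top"; returns the picture (480x640x3 uint8, red, green, blue); there is no depth.
- calibration(name): a dict with "mtx" (3x3 intrinsics, pixels), "origin" and "orientation" of the camera in the world. Camera axes: x right, y down, z forward; pixel columns grow to the right and rows downward; lengths in m; the calibration is good to about 2 mm. A picture is of the moment at which its call begins. calibration takes no time and is no camera call.
- close_job(): hands the job in, once; it reports no verdict.
The state is a dict: "clock": time; "joint_pos": joint angles; "qd": joint speeds; "joint_efforts": joint torques, N m; "ee_pos": TCP position; "ee_rot": TCP orientation; "force": force on the tool from outside, world axes, zero at the start; "torque": the same for the moment, N m; "opening": finger opening in m.
Only numpy, scipy, OpenCV 4.12 (cv2) and the standard library are available. Lean on these libraries where they do the work, as an engineer would, in place of code of your own. Each camera call takes 0.05 s, during which the arm holds its last target.

## Working session

There is one attempt and no reset: what is moved stays moved. The work goes in short steps, Python scripts to look and compute and a tool call to move; the robot and the scene stay as the last step left them, time stands still between calls to the robot, and variables do not carry over. Pictures are saved under pics/ and viewed, and the job is handed in when it is done.

Besides the shell and the picture viewer there is one more tool, called after "Emit:" by a JSON object that holds its "op" and its "data". move_arm: Moves the arm, as the interface text tells. Its arguments: {"type":"object","properties":{"steps":{"type":"array","items":{"type":"array","items":{"type":"number"}}},"gripper":{"type":"number"},"grip_force":{"type":"number"}},"required":["steps"]}

```bash
mkdir -p pics; python3 - <<'E'
from station import *
import cv2
for n in("scene","top"):
    cv2.imwrite(f"pics/{n}0.png",snapshot(n)[:,:,::-1]); c=calibration(n); print(n,c)
print(read_state())
E
```

```text
scene {'mtx': array([[487.13412461,   0.        , 325.17038364],
       [  0.        , 487.13412461, 237.30520787],
       [  0.        ,   0.        ,   1.        ]]), 'origin': array([ 0.85058498, -0.17858902,  0.97110009]), 'orientation': array([[ 0.74400563,  0.59067987, -0.31233461],
       [ 0.66816402, -0.6601778 ,  0.34310655],
       [-0.00353025, -0.46396396, -0.88584704]])}
top {'mtx': array([[519.06153522,   0.        , 326.05131975],
       [  0.        , 519.06153522, 240.96766867],
       [  0.        ,   0.        ,   1.        ]]), 'origin': array([0.50763498, 0.135229  , 1.12844522]), 'orientation': array([[-0.01191039, -0.99866273,  0.05030798],
       [-0.9998456 ,  0.01124427, -0.01350318],
       [ 0.01291944, -0.05046104, -0.99864246]])}
{'clock': 0.1, 'joint_pos': array([-8.53948795e+01,  1.79558125e+01,  8.58489742e+01, -7.44713256e-04,
        7.62620828e+01, -1.27996948e+01]), 'qd': array([-0.02660028, -0.13468753, -0.11975517, -0.09794661,  0.05151894,
       -0.04735352]), 'joint_efforts': array([ 2.89026204e-03, -4.02816582e+01, -2.52648175e+01,  6.95278728e-02,
        3.41993838e-02, -5.38934410e-05]), 'ee_pos': array([ 0.15700707, -0.50073904,  0.23822659]), 'ee_rot': array([[ 9.54214280e-01,  2.99123880e-01, -1.06288764e-04],
       [ 2.99123798e-01, -9.54213604e-01,  1.16231271e-03],
       [ 2.46253304e-04, -1.14088889e-03, -9.99999319e-01]]), 'force': array([-0.20426738, -0.60835902, -0.56386836]), 'torque': array([ 0.02443258,  0.01960171, -0.00092358]), 'opening': 0.08852669036547607}
```

View pics/scene0.png

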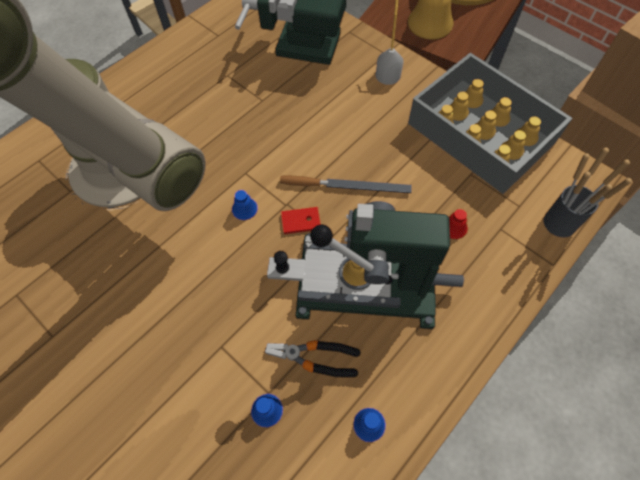

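View pics/top0.png

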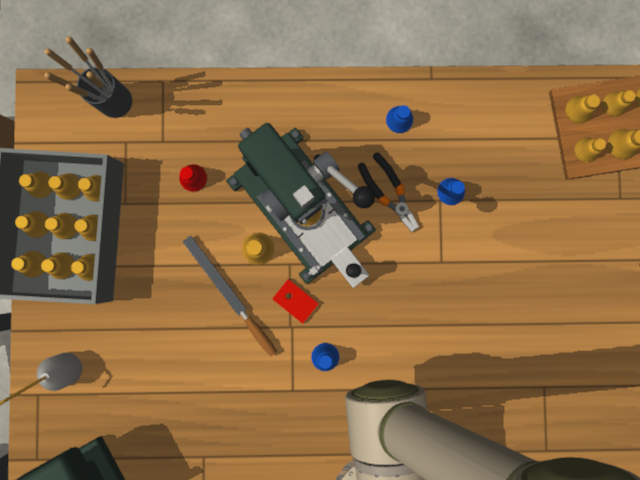

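The top view shows the press at about (300,200) with its front pointing lower right. Lever ball is at (364,196), slide knob at (353,270), spare bell (257,247), red plate (297,300), file (230,295) and pliers (395,195). The blue and red bell shapes and the tray bells are decoys. I'll take close crops next.

```bash
python3 - <<'E'
import cv2
a=cv2.imread("pics/top0.png")[110:300,220:430]; cv2.imwrite("pics/ctop.png",cv2.resize(a,None,fx=3.8,fy=3.1 if 0 else 3.15,interpolation=cv2.INTER_CUBIC)) if 0 else cv2.imwrite("pics/ctop.png",cv2.resize(a,None,fx=3,fy=3,interpolation=cv2.INTER_CUBIC))
a=cv2.imread("pics/scene0.png")[190:340,250:480]; cv2.imwrite("pics/cscene.png",cv2.resize(a,None,fx=3,fy=3,interpolation=cv2.INTER_CUBIC))
E
```

```text
(no output)
```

View pics/ctop.png

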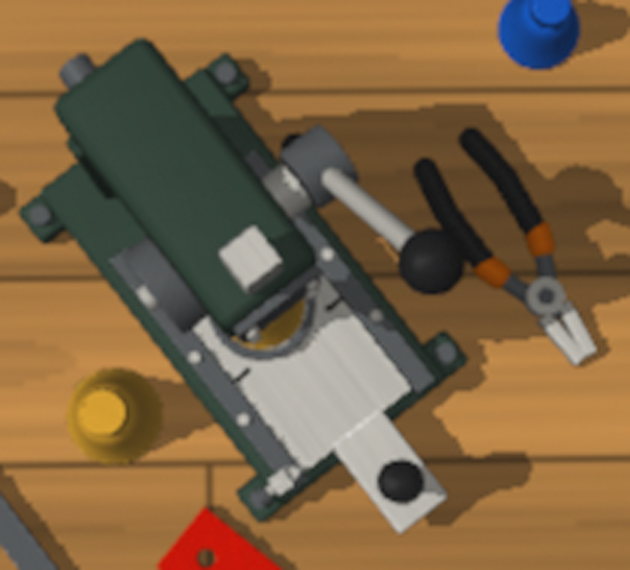

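View pics/cscene.png

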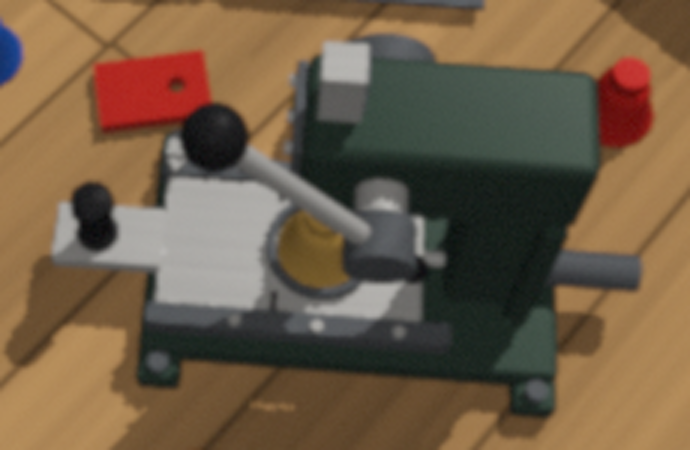

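```bash
cat > h.py <<'E'
import numpy as np
from scipy.optimize import least_squares
from station import *
C={n:calibration(n) for n in("scene","top")}
def proj(n,P):
    c=C[n]; q=(np.atleast_2d(P)-c["origin"])@c["orientation"]; q=q@c["mtx"].T; return q[:,:2]/q[:,2:]
def ray(n,uv,z):
    c=C[n]; d=c["orientation"]@np.linalg.solve(c["mtx"],[uv[0],uv[1],1]); o=c["origin"]; return o+d*(z-o[2])/d[2]
def W(p,P):
    P=np.atleast_2d(P)*1e-3; c,s=np.cos(p[2]),np.sin(p[2])
    return np.c_[p[0]+c*P[:,0]-s*P[:,1],p[1]+s*P[:,0]+c*P[:,1],P[:,2]]
def toP(p,w):
    c,s=np.cos(p[2]),np.sin(p[2]); d=np.asarray(w)[:2]-p[:2]; return np.array([c*d[0]+s*d[1],-s*d[0]+c*d[1]])*1e3
E
cat > fit.py <<'E'
from h import *
obs=[("top",(363.7,197),(-64.3,-70,330)),("top",(353.7,270.3),(-155,0,95)),("top",(300.2,235.2),(-30,41,43)),("top",(331.7,211),(-30,-41,43)),("top",(303.3,196),(0,0,296)),
("scene",(321.3,235.7),(-64.3,-70,330)),("scene",(281,256),(-155,0,92)),("scene",(365.3,210.),(0,0,296)),("scene",(341.3,290),(-30,-41,43))]
f=lambda p:np.concatenate([proj(n,W(p,P))[0]-uv for n,uv,P in obs])
k=ray("top",obs[1][1],.095);r=ray("top",obs[4][1],.296)
d=r-k;print(r,k,np.hypot(*d[:2]))
s=least_squares(f,[r[0],r[1],np.arctan2(d[1],d[0])],loss='soft_l1')
print(s.x,np.degrees(s.x[2]));print(s.fun.reshape(-1,2).round(1)if 0 else f(s.x).reshape(-1,2).round(1))
np.save("pose.npy",s.x)
p=s.x
import cv2
for n,box in(("top",(110,300,220,430)),("scene",(190,340,250,480))):
    a=cv2.imread(f"pics/{n}0.png")[box[0]:box[1],box[2]:box[3]];K=3;a=cv2.resize(a,None,fx=K,fy=K,interpolation=cv2.INTER_CUBIC)
    def pl(P,col):
        q=proj(n,W(p,P));q=((q-[box[2],box[0]]+.5)*K-.5).astype(int);cv2.polylines(a,[q.reshape(-1,1,2)],False,col,1)
    b=lambda x0,x1,y0,y1,z:[(x0,y0,z),(x1,y0,z),(x1,y1,z),(x0,y1,z),(x0,y0,z)]
    pl(b(-120,165,-82.5,82.5,28),(0,255,255));pl(b(-26,147,-35,35,250),(255,0,255));pl([(-30,48,43),(-30,34,43)],(0,0,255));pl([(-30,-48,43),(-30,-34,43)],(0,0,255))
    pl([(-78,48,47),(-108,48,47)],(255,0,0)); pl(b(-155-11,-155+11,-11,11,77),(0,255,0))
    cv2.imwrite(f"pics/fit_{n}.png",a)
for nm,P in(("ball",(-64.3,-70,330)),("knob",(-155,0,77)),("ballstop",(28-150*np.cos(-.092),-70,198))): w=W(p,P)[0];print(nm,w,np.hypot(*w[:2]))
for nm,uv,z in(("pliers",(402,208),.02),("plierhandle",(378,155),.02),("plate",(297,300),.012),("spare",(257,247),.07),("filehandle",(275,352),.02),("fileTip",(187,238),.02)):
    w=ray("top",uv,z);print(nm,w,toP(p,w))
E
python3 fit.py
```

```text
[0.62256203 0.15978604 0.296     ] [0.50065328 0.06694622 0.095     ] 0.15323503025129342
[0.62523713 0.16094693 0.64580011] 37.00162092368267
[[-0.7 -0.4]
 [-0.4 -0.4]
 [-0.5 -0.8]
 [-1.1 -0.3]
 [-0.7 -1.6]
 [-1.9 -0.3]
 [-2.   0.9]
 [-1.9 -0. ]
 [-1.8  0. ]]
ball [0.6160146  0.06634548 0.33      ] 0.6195770361820997
knob [0.50145127 0.0676621  0.077     ] 0.505995584233453
ballstop [0.57044091 0.03200122 0.198     ] 0.571337829084298
pliers [ 0.6325808  -0.04384751  0.02      ] [-117.3882028  -167.97232119]
plierhandle [0.74806062 0.00585487 0.02      ] [   4.74887333 -197.77918439]
plate [0.4380979  0.18380978 0.012     ] [-135.69312436  130.88611873]
spare [0.55023552 0.26173944 0.07      ] [  0.76305252 125.63355315]
filehandle [0.3298109  0.23090535 0.02      ] [-193.82923614  233.66870358]
fileTip [0.57314533 0.41657497 0.02      ] [112.24509383 235.50008102]
```

View pics/fit_top.png

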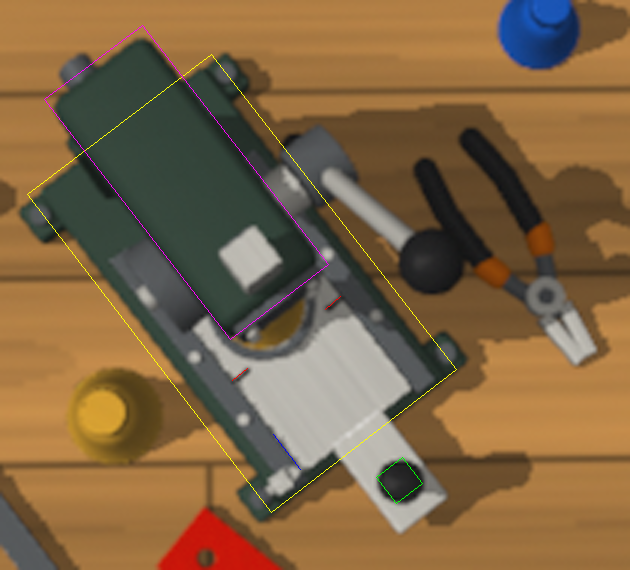

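View pics/fit_scene.png

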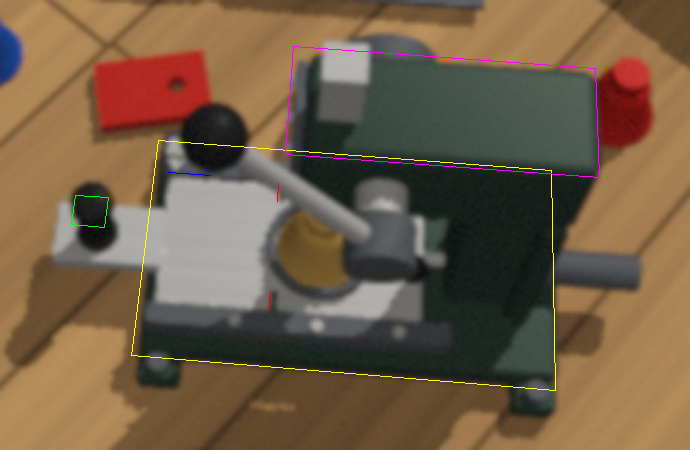

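```bash
python3 - <<'E'
import cv2
a=cv2.imread("pics/top0.png")[220:290,280:370]; cv2.imwrite("pics/cptr.png",cv2.resize(a,None,fx=8,fy=8,interpolation=cv2.INTER_CUBIC))
E
```

```text
(no output)
```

View pics/cptr.png

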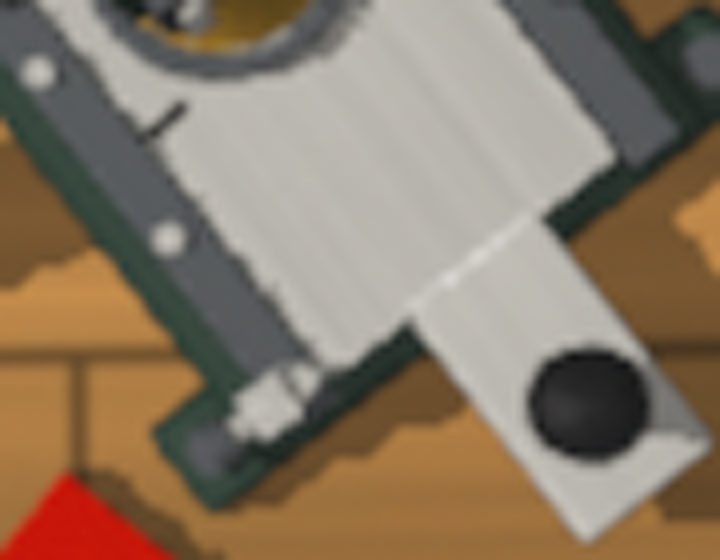

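```bash
cat >> h.py <<'E'
def delta(target):
    s=read_state(); print("clk",s["clock"].__round__(2),"tool delta mm",(s["ee_rot"].T@(np.asarray(target)-s["ee_pos"])*1e3).round(1),"yaw",np.degrees(np.arctan2(s["ee_rot"][1,0],s["ee_rot"][0,0])).round(2),"F",s["force"].round(1),"open",round(s["opening"],4))
E
python3 - <<'E'
from h import *
p=np.load("pose.npy")
L=ray("top",(298.1,236.3),.043);T=ray("top",(319.4,265.8),.047);print("line",toP(p,L),"tip",toP(p,T),"ball tri:")
A=[];b=[]
for n,uv in(("top",(363.7,197)),("scene",(321.3,235.7))):
    c=C[n];d=c["orientation"]@np.linalg.solve(c["mtx"],[*uv,1]);d/=np.linalg.norm(d);M=np.eye(3)-np.outer(d,d);A.append(M);b.append(M@c["origin"])
print(np.linalg.lstsq(np.vstack(A),np.concatenate(b),rcond=None)[0])
E
```

```text
line [-31.07393978  45.96375492] tip [-107.18175998   48.3619249 ] ball tri:
[0.61683933 0.06669871 0.32928025]
```

Emit:
{"op": "move_arm", "data": {"steps": [[0, 0, -50, 0, 0, -0.114], [0, 0, -50, 0, 0, -0.114], [0, 0, -50, 0, 0, -0.114], [0, 0, -20, 0, 0, 0], [0, 0, 0, 0, 0, 0]], "gripper": -1}}

```text
clock: 0.6
ee_pos: [0.1571, -0.5014, 0.4111]
ee_rot: [[0.799, 0.602, 0.0], [0.602, -0.799, -0.005], [-0.003, 0.004, -1.0]]
force: [0.4, -0.3, -0.5]
opening: 0.0886
```

```bash
python3 -c "
from h import *
delta([.6164,.0665,.410])"
```

```text
clk 0.6 tool delta mm [ 708.5 -177.1   -1.5] yaw 37.0 F [ 0.4 -0.3 -0.5] open 0.0886
```

Emit:
{"op": "move_arm", "data": {"steps": [[44, -11, 0, 0, 0, 0], [44, -11, 0, 0, 0, 0], [44, -11, 0, 0, 0, 0], [44, -11, 0, 0, 0, 0], [44, -11, 0, 0, 0, 0], [44, -11, 0, 0, 0, 0], [44, -11, 0, 0, 0, 0], [44, -11, 0, 0, 0, 0]]}}

```text
clock: 1.4
ee_pos: [0.3858, -0.217, 0.4069]
ee_rot: [[0.799, 0.601, -0.002], [0.601, -0.799, 0.002], [-0.0, -0.003, -1.0]]
force: [-0.0, -0.4, 0.5]
opening: 0.0879
```

Emit:
{"op": "move_arm", "data": {"steps": [[44, -11, 0, 0, 0, 0], [44, -11, 0, 0, 0, 0], [44, -11, 0, 0, 0, 0], [44, -11, 0, 0, 0, 0], [44, -11, 0, 0, 0, 0], [44, -11, 0, 0, 0, 0], [44, -11, 0, 0, 0, 0], [0, 0, 0, 0, 0, 0]]}}

```text
clock: 2.2
ee_pos: [0.5866, 0.0316, 0.4046]
ee_rot: [[0.796, 0.605, -0.006], [0.605, -0.796, 0.002], [-0.003, -0.005, -1.0]]
force: [-0.7, -1.1, 0.1]
opening: 0.0884
```

```bash
python3 -c "
from h import *
delta([.6164,.0665,.310])
import cv2
for n in('scene','top'): cv2.imwrite(f'pics/{n}1.png',snapshot(n)[:,:,::-1])"
```

```text
clk 2.2 tool delta mm [45.2 -9.2 94.5] yaw 37.25 F [-0.7 -1.1  0.1] open 0.0884
```

View pics/scene1.png

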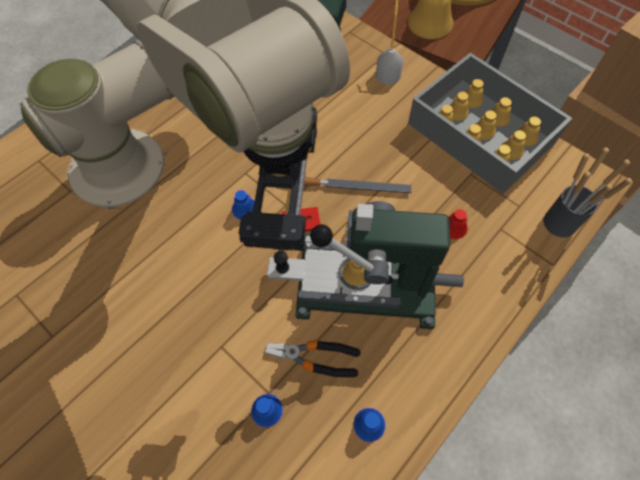

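The gripper at (270,230) hangs above and in front of the ball at (321,236), with the slide home. I'll move over the ball and then straight down.

Emit:
{"op": "move_arm", "data": {"steps": [[40, -9, 0, 0, 0, 0], [0, 0, 0, 0, 0, 0], [0, 0, 0, 0, 0, 0]]}}

```text
clock: 2.6
ee_pos: [0.6111, 0.0584, 0.4081]
ee_rot: [[0.799, 0.601, -0.001], [0.601, -0.799, -0.0], [-0.001, -0.001, -1.0]]
force: [-0.2, -0.4, -0.0]
opening: 0.088
```

```bash
python3 -c "
from h import *
delta([.6164,.0665,.310])
import cv2
for n in('scene','top'): cv2.imwrite(f'pics/{n}2.png',snapshot(n)[:,:,::-1])"
```

```text
clk 2.6 tool delta mm [ 9.3 -3.2 98. ] yaw 36.96 F [-0.2 -0.4 -0. ] open 0.088
```

View pics/scene2.png

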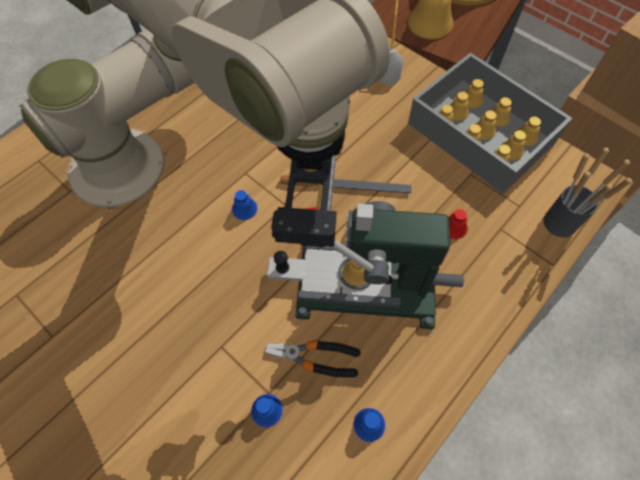

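The gripper at (305,222) now covers the ball in this view. I'll go down around it.

Emit:
{"op": "move_arm", "data": {"steps": [[9, -3, 0, 0, 0, 0], [0, 0, 20, 0, 0, 0], [0, 0, 25, 0, 0, 0], [0, 0, 25, 0, 0, 0], [0, 0, 20, 0, 0, 0], [0, 0, 8, 0, 0, 0], [0, 0, 0, 0, 0, 0], [0, 0, 0, 0, 0, 0]]}}

```text
clock: 3.5
ee_pos: [0.617, 0.067, 0.312]
ee_rot: [[0.799, 0.602, 0.002], [0.602, -0.799, -0.0], [0.001, 0.001, -1.0]]
force: [0.2, 1.1, 0.3]
opening: 0.0885
```

```bash
python3 -c "
from h import *
delta([.6164,.0665,.310])
import cv2
for n in('scene','top'): cv2.imwrite(f'pics/{n}3.png',snapshot(n)[100:340,200:520,::-1].repeat(2,0).repeat(2,1))"
```

```text
clk 3.5 tool delta mm [-0.8  0.   2. ] yaw 36.99 F [0.2 1.1 0.3] open 0.0885
```

View pics/scene3.png

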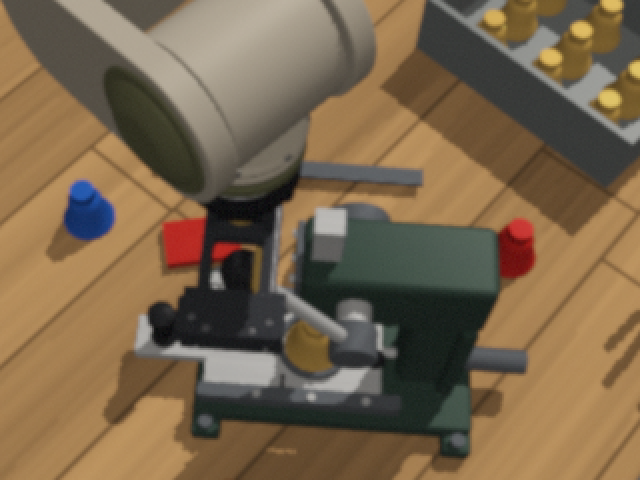

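View pics/top3.png

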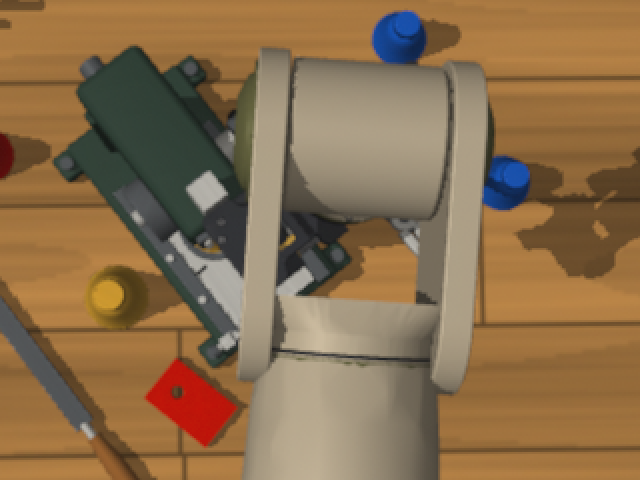

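The ball, at about (238,268) in the scene crop, sits between the fingers. Closing.

Emit:
{"op": "move_arm", "data": {"steps": [[0, 0, 0, 0, 0, 0], [0, 0, 0, 0, 0, 0], [0, 0, 0, 0, 0, 0], [0, 0, 0, 0, 0, 0], [0, 0, 0, 0, 0, 0], [0, 0, 0, 0, 0, 0]], "gripper": 1, "grip_force": 35}}

```text
clock: 4.2
ee_pos: [0.6167, 0.0671, 0.3107]
ee_rot: [[0.799, 0.602, -0.0], [0.602, -0.799, 0.0], [-0.0, -0.0, -1.0]]
force: [0.2, 0.5, -0.3]
opening: 0.0423
```

Emit:
{"op": "move_arm", "data": {"steps": [[0, 0, 0, 0, 0, 0], [0, 0, 0, 0, 0, 0], [0, 0, 0, 0, 0, 0], [0, 0, 0, 0, 0, 0]]}}

```text
clock: 4.6
ee_pos: [0.6175, 0.0661, 0.3108]
ee_rot: [[0.799, 0.601, 0.002], [0.601, -0.799, -0.002], [0.001, 0.003, -1.0]]
force: [5.2, -3.7, 0.3]
opening: 0.0331
```

Emit:
{"op": "move_arm", "data": {"steps": [[-5.6, 0, 5, 0, 0, 0], [-5.7, 0, 5, 0, 0, 0], [-5.2, 0, 5.4, 0, 0, 0], [-5.2, 0, 5.5, 0, 0, 0], [-4.6, 0, 5.9, 0, 0, 0], [-4.5, 0, 5.9, 0, 0, 0], [0, 0, 0, 0, 0, 0], [0, 0, 0, 0, 0, 0]]}}

```text
clock: 5.4
ee_pos: [0.5937, 0.0479, 0.2793]
ee_rot: [[0.799, 0.601, 0.006], [0.601, -0.799, -0.001], [0.004, 0.005, -1.0]]
force: [8.8, -2.2, 3.9]
opening: 0.0326
```

```bash
python3 -c "
from h import *
p=np.load('pose.npy');s=read_state();print(toP(p,s['ee_pos']),s['ee_pos'][2],s['force'],s['opening'])
import cv2
for n in('scene',): cv2.imwrite(f'pics/{n}4.png',snapshot(n)[160:340,220:500,::-1].repeat(2,0).repeat(2,1))"
```

```text
[-93.2769534  -71.30166475] 0.27927264510191263 [ 8.75184305 -2.20064384  3.94476227] 0.03263000611819539
```

View pics/scene4.png

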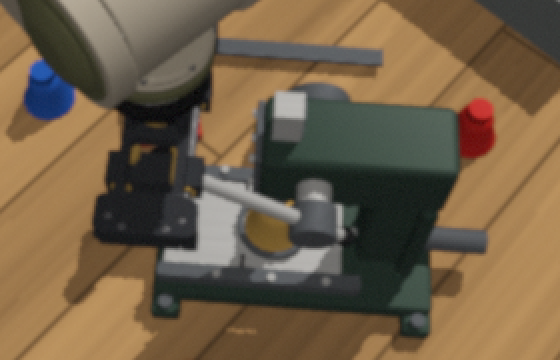

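Emit:
{"op": "move_arm", "data": {"steps": [[-4, 0, 6.3, 0, 0, 0], [-4, 0, 6.4, 0, 0, 0], [-3.3, 0, 6.7, 0, 0, 0], [-3.3, 0, 6.8, 0, 0, 0], [-2.6, 0, 7, 0, 0, 0], [-2.6, 0, 7, 0, 0, 0], [-2, 0, 7.2, 0, 0, 0], [-1.9, 0, 7.3, 0, 0, 0]]}}

```text
clock: 6.25
ee_pos: [0.5747, 0.0334, 0.2252]
ee_rot: [[0.799, 0.601, 0.006], [0.601, -0.799, -0.002], [0.004, 0.005, -1.0]]
force: [4.1, -3.4, 9.2]
opening: 0.0323
```

Emit:
{"op": "move_arm", "data": {"steps": [[-1.2, 0, 7.4, 0, 0, 0], [-1.1, 0, 7.4, 0, 0, 0], [-0.5, 0, 7.5, 0, 0, 0], [-0.4, 0, 7.5, 0, 0, 0], [0.3, 0, 7.5, 0, 0, 0], [0.3, 0, 7.5, 0, 0, 0], [0, 0, 0, 0, 0, 0], [0, 0, 0, 0, 0, 0]]}}

```text
clock: 7.05
ee_pos: [0.5724, 0.0316, 0.1803]
ee_rot: [[0.799, 0.601, 0.004], [0.601, -0.799, -0.002], [0.002, 0.004, -1.0]]
force: [-0.2, -5.4, 9.1]
opening: 0.032
```

```bash
python3 -c "
from h import *
p=np.load('pose.npy');s=read_state();print(toP(p,s['ee_pos']),s['ee_pos'][2],s['force'],s['opening'])
import cv2
for n in('scene',): cv2.imwrite(f'pics/{n}5.png',snapshot(n)[160:340,220:500,::-1].repeat(2,0).repeat(2,1))"
```

```text
[-120.06519623  -71.49139379] 0.1802841755682557 [-0.20331705 -5.39555257  9.09358388] 0.03202532155510152
```

View pics/scene5.png

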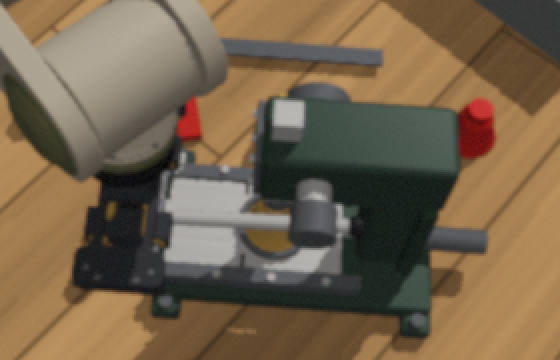

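The lever rod is nearly level and reads 9 N. I'll press on until the stop shows in the force.

Emit:
{"op": "move_arm", "data": {"steps": [[0, 0, 2, 0, 0, 0], [0, 0, 2, 0, 0, 0], [0, 0, 0, 0, 0, 0], [0, 0, 0, 0, 0, 0]]}}

```text
clock: 7.5
ee_pos: [0.5726, 0.0318, 0.1766]
ee_rot: [[0.799, 0.602, 0.005], [0.602, -0.799, -0.002], [0.003, 0.005, -1.0]]
force: [1.9, -3.9, 10.7]
opening: 0.0321
```

Emit:
{"op": "move_arm", "data": {"steps": [[0, 0, 2, 0, 0, 0], [0, 0, 2, 0, 0, 0], [0, 0, 0, 0, 0, 0], [0, 0, 0, 0, 0, 0]]}}

```text
clock: 7.9
ee_pos: [0.573, 0.0319, 0.1741]
ee_rot: [[0.799, 0.602, 0.007], [0.602, -0.799, -0.002], [0.005, 0.006, -1.0]]
force: [-2.4, -2.7, 19.2]
opening: 0.0318
```

Emit:
{"op": "move_arm", "data": {"steps": [[0, 0, 2, 0, 0, 0], [0, 0, 0, 0, 0, 0], [0, 0, 0, 0, 0, 0]]}}

```text
clock: 8.2
ee_pos: [0.5732, 0.032, 0.173]
ee_rot: [[0.799, 0.602, 0.009], [0.602, -0.799, -0.002], [0.006, 0.007, -1.0]]
force: [-2.8, -1.9, 24.2]
opening: 0.0316
```

```bash
python3 -c "
from h import *
p=np.load('pose.npy');s=read_state();print(toP(p,s['ee_pos']),s['ee_pos'][2],s['force'],s['opening'])
import cv2
for n in('scene','top'): cv2.imwrite(f'pics/{n}6.png',cv2.resize(snapshot(n)[160:340,220:480,::-1],None,fx=3,fy=3))"
```

```text
[-119.15505151  -71.64721378] 0.17299477352736625 [-2.81327092 -1.90652263 24.19631656] 0.03164042991886772
```

View pics/scene6.png

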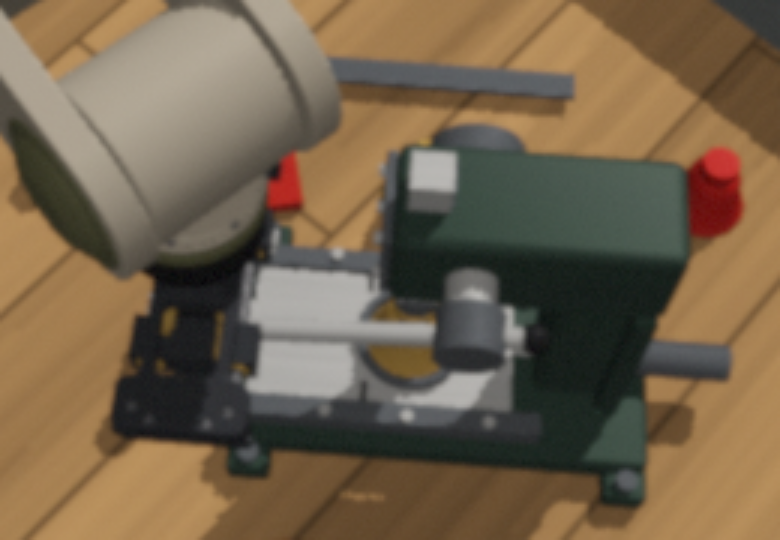

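The lever is down on its stop: the ram is lowered, the rod is level, and the force rose from 9 to 24 N over a few mm. Now I'll swing it back up along the arc, still gripping.

Emit:
{"op": "move_arm", "data": {"steps": [[0, 0, -6, 0, 0, 0], [-0.3, 0, -7.5, 0, 0, 0], [-0.3, 0, -7.5, 0, 0, 0], [0.4, 0, -7.5, 0, 0, 0], [0.5, 0, -7.5, 0, 0, 0], [1.1, 0, -7.4, 0, 0, 0], [1.2, 0, -7.4, 0, 0, 0], [1.9, 0, -7.3, 0, 0, 0]]}}

```text
clock: 9.1
ee_pos: [0.5765, 0.0348, 0.2285]
ee_rot: [[0.799, 0.602, 0.006], [0.602, -0.799, -0.001], [0.004, 0.005, -1.0]]
force: [8.3, -2.0, 3.6]
opening: 0.0308
```

Emit:
{"op": "move_arm", "data": {"steps": [[2, 0, -7.2, 0, 0, 0], [2.6, 0, -7, 0, 0, 0], [2.6, 0, -7, 0, 0, 0], [3.3, 0, -6.8, 0, 0, 0], [3.3, 0, -6.7, 0, 0, 0], [4, 0, -6.4, 0, 0, 0], [4, 0, -6.3, 0, 0, 0], [4.5, 0, -5.9, 0, 0, 0]]}}

```text
clock: 9.9
ee_pos: [0.5975, 0.0508, 0.2806]
ee_rot: [[0.799, 0.601, 0.005], [0.601, -0.799, -0.001], [0.004, 0.004, -1.0]]
force: [13.1, -0.9, -2.5]
opening: 0.0309
```

Emit:
{"op": "move_arm", "data": {"steps": [[4.6, 0, -5.9, 0, 0, 0], [5.2, 0, -5.5, 0, 0, 0], [5.2, 0, -5.4, 0, 0, 0], [5.7, 0, -5, 0, 0, 0], [5, 0, -4.5, 0, 0, 0], [0, 0, 0, 0, 0, 0], [0, 0, 0, 0, 0, 0]]}}

```text
clock: 10.6
ee_pos: [0.6156, 0.0647, 0.3036]
ee_rot: [[0.8, 0.6, -0.006], [0.6, -0.8, -0.003], [-0.007, -0.001, -1.0]]
force: [-2.9, -9.8, -12.4]
opening: 0.0307
```

```bash
python3 -c "
from h import *
p=np.load('pose.npy');s=read_state();print(toP(p,s['ee_pos']),s['ee_pos'][2],s['force'],s['opening'])
import cv2
for n in('scene','top'): cv2.imwrite(f'pics/{n}7.png',cv2.resize(snapshot(n)[160:340,220:480,::-1],None,fx=3,fy=3))"
```

```text
[-65.61417394 -71.04186194] 0.30356467820310945 [ -2.87329385  -9.75888064 -12.42768332] 0.030650545455330594
```

View pics/scene7.png

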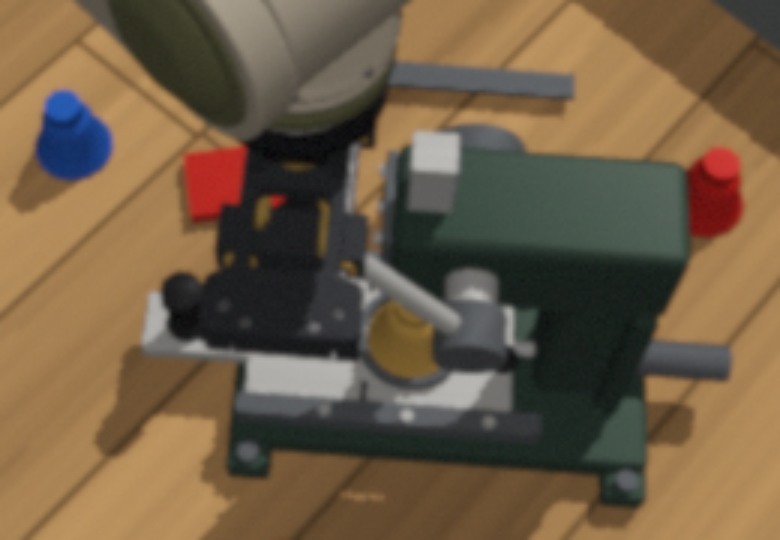

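The rod and ram are back to their starting look, and -12 N in z says the upper stop is reached. Releasing.

Emit:
{"op": "move_arm", "data": {"steps": [[0, 0, 2, 0, 0, 0], [0, 0, 1, 0, 0, 0], [0, 0, 0, 0, 0, 0], [0, 0, 0, 0, 0, 0], [0, 0, 0, 0, 0, 0], [0, 0, 0, 0, 0, 0], [0, 0, 0, 0, 0, 0], [0, 0, 0, 0, 0, 0]], "gripper": -1}}

```text
clock: 11.5
ee_pos: [0.6163, 0.0667, 0.3033]
ee_rot: [[0.799, 0.602, 0.0], [0.602, -0.799, 0.0], [0.0, 0.0, -1.0]]
force: [0.1, 0.7, 0.1]
opening: 0.0881
```

Emit:
{"op": "move_arm", "data": {"steps": [[0, 0, 0, 0, 0, 0], [0, 0, 0, 0, 0, 0], [0, 0, -20, 0, 0, 0], [0, 0, -30, 0, 0, 0], [0, 0, -35, 0, 0, 0], [0, 0, 0, 0, 0, 0], [0, 0, 0, 0, 0, 0]]}}

```text
clock: 12.2
ee_pos: [0.6163, 0.0667, 0.3882]
ee_rot: [[0.799, 0.602, 0.001], [0.602, -0.799, -0.0], [0.0, 0.0, -1.0]]
force: [-0.2, -0.0, -1.2]
opening: 0.0884
```

```bash
python3 -c "
from h import *
p=np.load('pose.npy');s=read_state();print(toP(p,s['ee_pos']),s['ee_pos'],s['force'],s['opening'])
delta(W(p,(-215,0,400))[0])
import cv2
for n in('scene','top'): cv2.imwrite(f'pics/{n}8.png',cv2.resize(snapshot(n)[160:340,220:480,::-1],None,fx=3,fy=3))"
```

```text
[-63.79890469 -69.88784913] [0.61634728 0.06673662 0.38820802] [-0.18352344 -0.03170815 -1.22499963] 0.08840943877757702
clk 12.2 tool delta mm [-151.2  -69.9  -11.9] yaw 37.0 F [-0.2 -0.  -1.2] open 0.0884
```

View pics/scene8.png

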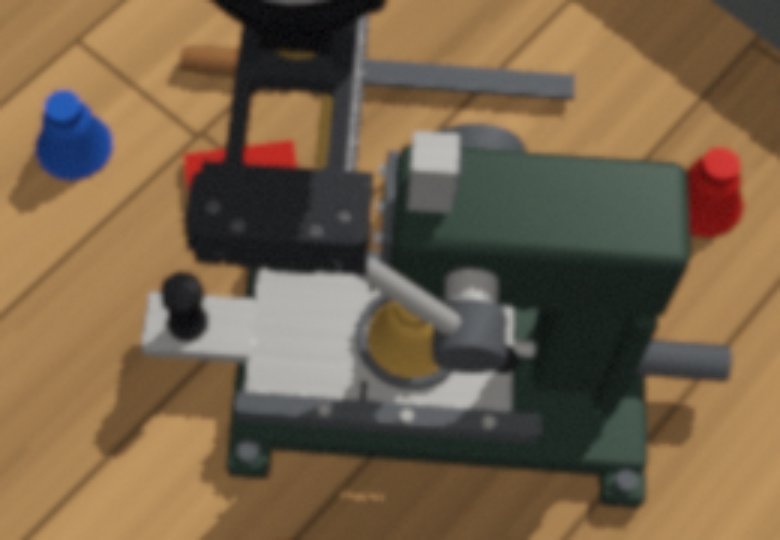

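The lever is up and released: rod at (410,290) in the crop, ram block at (435,170) raised, bell in its nest, slide home. I'll move above the knob next.

Emit:
{"op": "move_arm", "data": {"steps": [[-30, -23, 0, 0, 0, 0], [-30, -23, 0, 0, 0, 0], [-31, -24, 0, 0, 0, 0], [0, 0, 50, 0, 0, 0], [0, 0, 50, 0, 0, 0], [0, 0, 50, 0, 0, 0], [0, 0, 0, 0, 0, 0], [0, 0, 0, 0, 0, 0]]}}

```text
clock: 13.1
ee_pos: [0.5016, 0.0679, 0.2392]
ee_rot: [[0.799, 0.602, -0.0], [0.602, -0.799, 0.0], [-0.0, -0.0, -1.0]]
force: [0.1, 0.3, 0.8]
opening: 0.0881
```

```bash
python3 -c "
from h import *
p=np.load('pose.npy')
delta(W(p,(-155,0,58))[0])
import cv2
for n in('scene','top'): cv2.imwrite(f'pics/{n}9.png',cv2.resize(snapshot(n)[130:370,180:500,::-1],None,fx=2.4,fy=2.4))"
```

```text
clk 13.1 tool delta mm [-2.000e-01  1.000e-01  1.812e+02] yaw 37.0 F [0.1 0.3 0.8] open 0.0881
```

View pics/scene9.png

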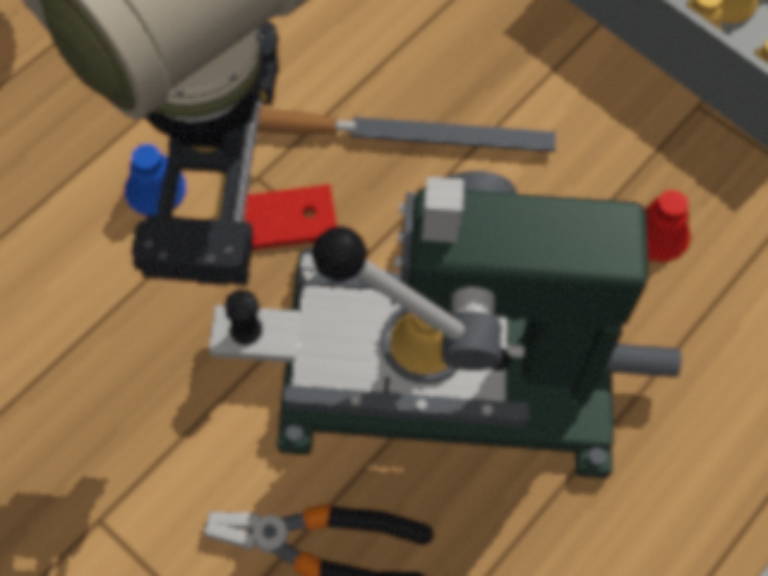

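View pics/top9.png

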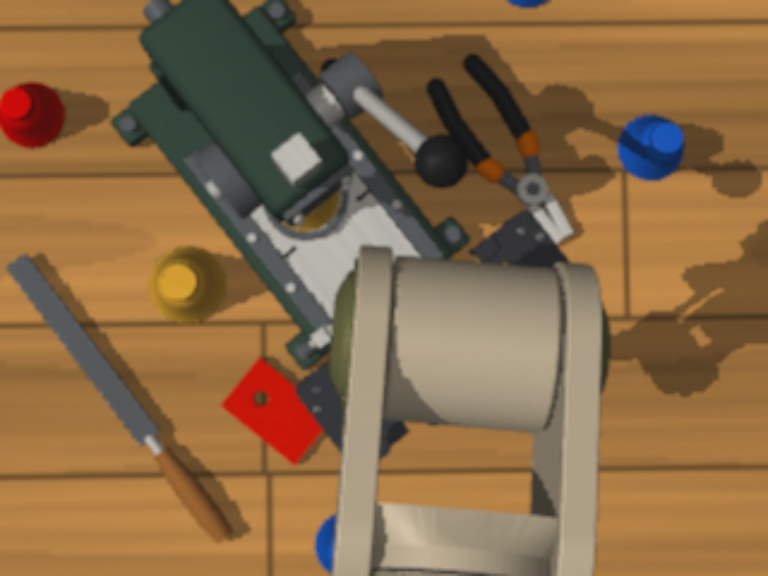

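The lever is up, ball (338,252) and knob (243,318) in the scene crop. The gripper body reaches over the red plate at height, which is fine. Descending in two parts.

Emit:
{"op": "move_arm", "data": {"steps": [[0, 0, 40, 0, 0, 0], [0, 0, 40, 0, 0, 0], [0, 0, 30, 0, 0, 0], [0, 0, 0, 0, 0, 0], [0, 0, 0, 0, 0, 0]]}}

```text
clock: 13.7
ee_pos: [0.5028, 0.0678, 0.1304]
ee_rot: [[0.799, 0.602, 0.003], [0.602, -0.799, -0.0], [0.002, 0.002, -1.0]]
force: [0.1, -0.0, -0.1]
opening: 0.0882
```

```bash
python3 -c "
from h import *
p=np.load('pose.npy')
delta(W(p,(-155,0,58))[0])
import cv2
for n in('scene','top'): cv2.imwrite(f'pics/{n}10.png',cv2.resize(snapshot(n)[130:370,180:500,::-1],None,fx=2.4,fy=2.4))"
```

```text
clk 13.7 tool delta mm [-1.3 -0.9 72.4] yaw 37.0 F [ 0.1 -0.  -0.1] open 0.0882
```

View pics/scene10.png

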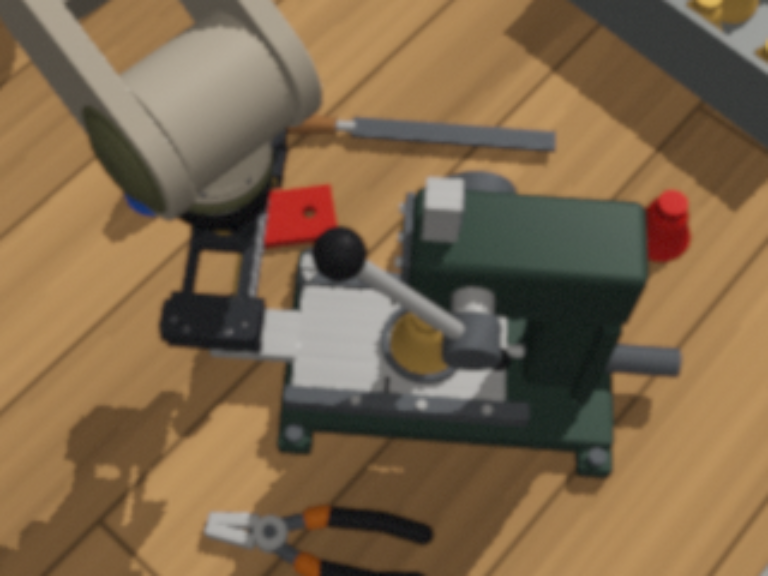

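The fingers are just above the knob, which the gripper at (212,322) now hides, and nothing is close to them. Continuing down.

Emit:
{"op": "move_arm", "data": {"steps": [[-1, -1, 20, 0, 0, 0], [0, 0, 20, 0, 0, 0], [0, 0, 20, 0, 0, 0], [0, 0, 11, 0, 0, 0], [0, 0, 0, 0, 0, 0], [0, 0, 0, 0, 0, 0]]}}

```text
clock: 14.4
ee_pos: [0.5008, 0.068, 0.0584]
ee_rot: [[0.799, 0.602, 0.002], [0.602, -0.799, -0.0], [0.001, 0.001, -1.0]]
force: [-0.0, -0.3, -0.1]
opening: 0.0879
```

```bash
python3 -c "
from h import *
p=np.load('pose.npy')
delta(W(p,(-155,0,58))[0])
import cv2
for n in('scene','top'): cv2.imwrite(f'pics/{n}11.png',cv2.resize(snapshot(n)[130:370,180:500,::-1],None,fx=2.4,fy=2.4))"
```

```text
clk 14.4 tool delta mm [0.3 0.7 0.4] yaw 37.01 F [-0.  -0.3 -0.1] open 0.0879
```

View pics/scene11.png

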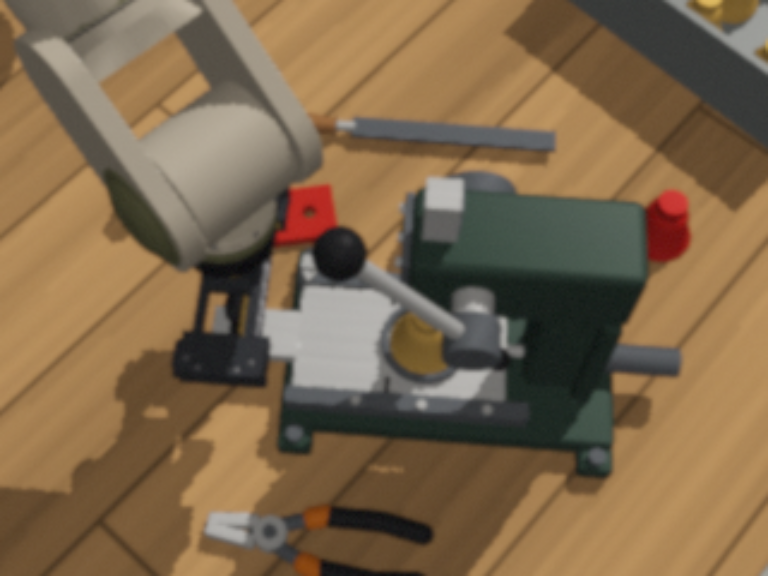

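The knob is between the fingers at about (235,310). Closing at 50 N.

Emit:
{"op": "move_arm", "data": {"steps": [[0, 0, 0, 0, 0, 0], [0, 0, 0, 0, 0, 0], [0, 0, 0, 0, 0, 0], [0, 0, 0, 0, 0, 0], [0, 0, 0, 0, 0, 0], [0, 0, 0, 0, 0, 0], [0, 0, 0, 0, 0, 0], [0, 0, 0, 0, 0, 0]], "gripper": 1, "grip_force": 50}}

```text
clock: 15.3
ee_pos: [0.5017, 0.0662, 0.0574]
ee_rot: [[0.798, 0.602, 0.004], [0.602, -0.798, -0.004], [0.001, 0.005, -1.0]]
force: [15.4, -27.9, -14.9]
opening: 0.0264
```

Emit:
{"op": "move_arm", "data": {"steps": [[0, 0, 0, 0, 0, 0], [0, 0, 0, 0, 0, 0], [0, 0, 0, 0, 0, 0]]}}

```text
clock: 15.6
ee_pos: [0.5018, 0.0659, 0.0573]
ee_rot: [[0.799, 0.601, 0.004], [0.601, -0.799, -0.003], [0.001, 0.005, -1.0]]
force: [9.0, -14.1, -8.5]
opening: 0.0251
```

Emit:
{"op": "move_arm", "data": {"steps": [[0, 0.8, 1, 0, 0, 0], [0, 0.8, 1, 0, 0, 0], [-4, 0, 0, 0, 0, 0], [-4, 0, 0, 0, 0, 0], [-4, 0, 0, 0, 0, 0], [-4, 0, 0, 0, 0, 0], [-4, 0, 0, 0, 0, 0], [0, 0, 0, 0, 0, 0]]}}

```text
clock: 16.4
ee_pos: [0.4873, 0.0547, 0.0571]
ee_rot: [[0.799, 0.601, 0.007], [0.601, -0.799, 0.0], [0.006, 0.004, -1.0]]
force: [5.7, 3.9, 10.3]
opening: 0.0252
```

```bash
python3 -c "
from h import *
p=np.load('pose.npy')
s=read_state();print(toP(p,s['ee_pos']),s['ee_pos'],s['force'],s['opening'])
import cv2
for n in('scene','top'): cv2.imwrite(f'pics/{n}12.png',cv2.resize(snapshot(n)[130:370,180:500,::-1],None,fx=2.4,fy=2.4))"
```

```text
[-174.06823206   -1.86333914] [0.48734445 0.05469802 0.05709045] [ 5.67747829  3.88099185 10.32100353] 0.02523336284673091
```

View pics/scene12.png

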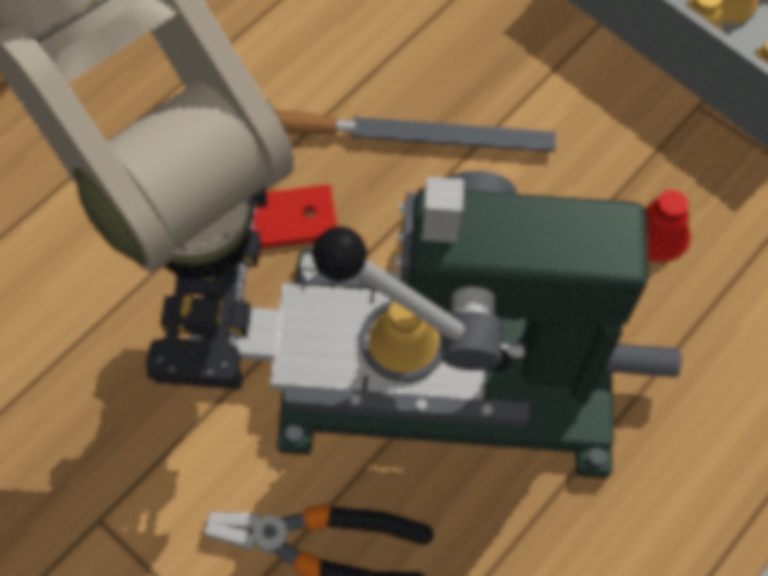

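View pics/top12.png

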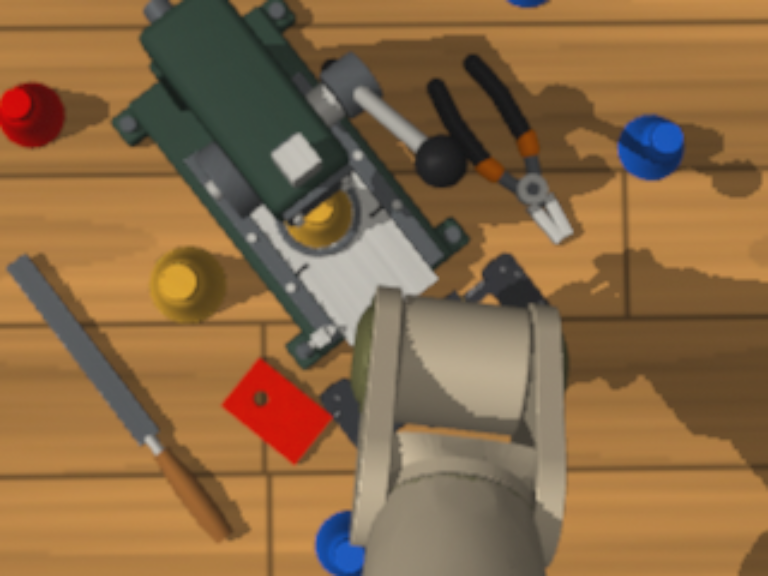

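The slide follows the grip: line at (298,270) in the top crop, bell upright in its nest. Drawing further.

Emit:
{"op": "move_arm", "data": {"steps": [[-4, 0, -0.5, 0, 0, 0], [-4, 0, -0.5, 0, 0, 0], [-4, 0, 0, 0, 0, 0], [-4, 0, 0, 0, 0, 0], [-4, 0, 0, 0, 0, 0], [-4, 0, 0, 0, 0, 0], [-4, 0, 0, 0, 0, 0], [-4, 0, 0, 0, 0, 0]]}}

```text
clock: 17.3
ee_pos: [0.4619, 0.0354, 0.0572]
ee_rot: [[0.799, 0.601, 0.007], [0.601, -0.799, -0.0], [0.005, 0.004, -1.0]]
force: [11.4, 3.7, -1.2]
opening: 0.0255
```

Emit:
{"op": "move_arm", "data": {"steps": [[-4, 0, 0, 0, 0, 0], [-4, 0, 0, 0, 0, 0], [-3, 0, 0, 0, 0, 0], [-2, 0, 0, 0, 0, 0], [0, 0, 0, 0, 0, 0], [0, 0, 0, 0, 0, 0], [0, 0, 0, 0, 0, 0]]}}

```text
clock: 18.0
ee_pos: [0.4517, 0.0277, 0.0572]
ee_rot: [[0.799, 0.601, 0.007], [0.601, -0.799, -0.0], [0.005, 0.004, -1.0]]
force: [11.1, 4.7, -0.7]
opening: 0.0252
```

```bash
python3 -c "
from h import *
p=np.load('pose.npy')
s=read_state();print(toP(p,s['ee_pos']),s['ee_pos'],s['force'],s['opening'])
import cv2
a=snapshot('top')[:,:,::-1];cv2.imwrite('pics/top13f.png',a);cv2.imwrite('pics/top13.png',cv2.resize(a[210:290,270:370],None,fx=7,fy=7,interpolation=cv2.INTER_CUBIC))
a=snapshot('scene')[:,:,::-1];cv2.imwrite('pics/scene13.png',cv2.resize(a[130:370,180:500],None,fx=2.4,fy=2.4))"
```

```text
[-218.79038914   -2.02479025] [0.45172568 0.02765361 0.05715452] [11.08942851  4.69283968 -0.73160587] 0.025245048298163156
```

View pics/top13.png

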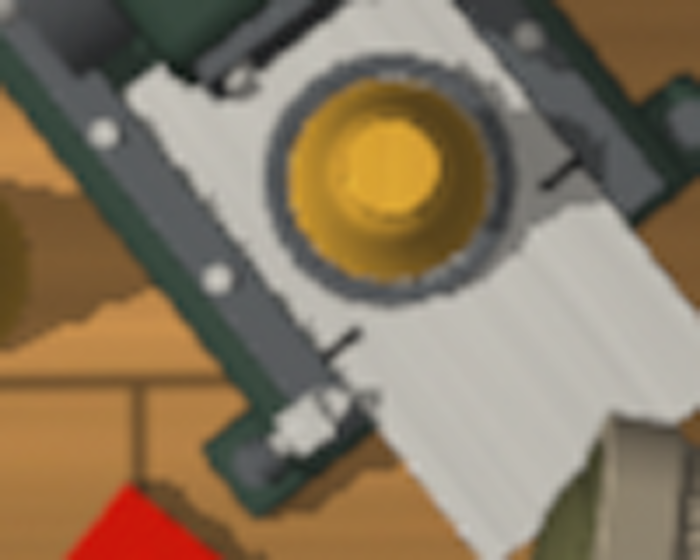

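View pics/scene13.png

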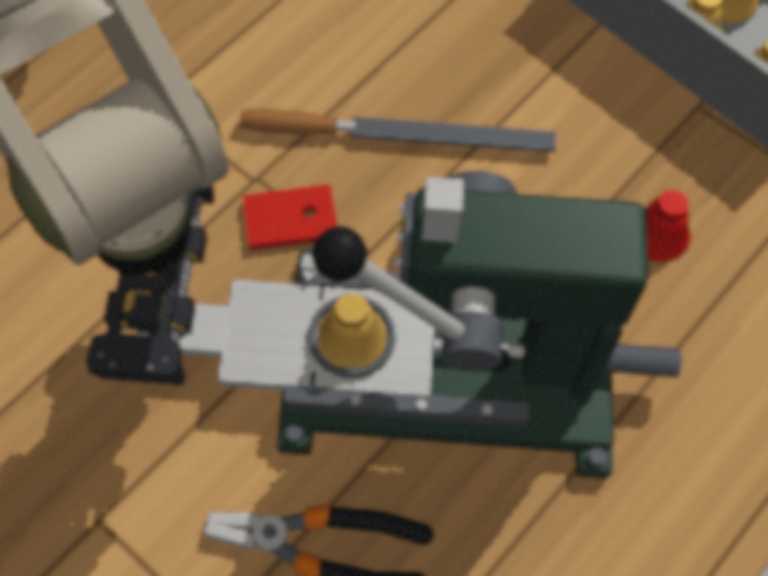

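The bell is upright in its nest. The line's left end is at about (325,358) and the pointer tip near (350,395) in the 7x crop. I'll zoom in on both.

```bash
python3 -c "
import cv2
for f,o in(('top0','z0'),('top13f','z1')):
    a=cv2.imread(f'pics/{f}.png')[250:282,300:340];cv2.imwrite(f'pics/{o}.png',cv2.resize(a,None,fx=18,fy=18,interpolation=cv2.INTER_CUBIC))"
```

```text
(no output)
```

View pics/z0.png

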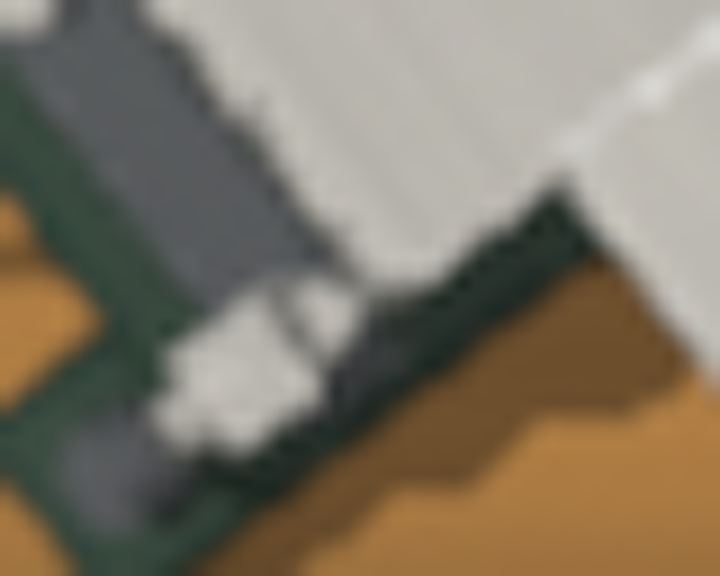

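View pics/z1.png

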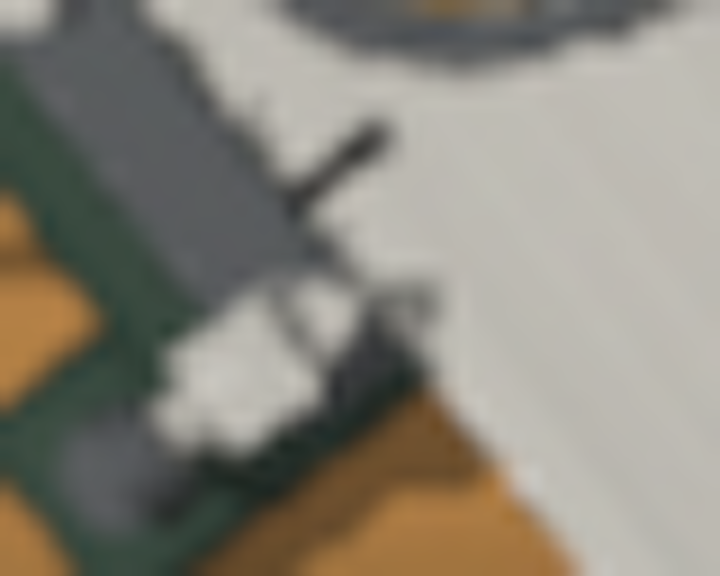

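```bash
python3 -c "
from h import *
p=np.load('pose.npy')
f=lambda u,v:(300+(u+.5)/18-.5,250+(v+.5)/18-.5)
for u,v in((293,195),(380,130)): print('line',toP(p,ray('top',f(u,v),.043)))
for u,v in((345,300),(355,293),(362,290),(245,370),(240,375)): print('ptr',toP(p,ray('top',f(u,v),.047)))
for u,v in((245,370),(240,375)): print('ptrtop',toP(p,ray('top',f(u,v),.053)))
"
```

```text
line [-93.59457417  47.36495091]
line [-93.79367163  34.76285393]
ptr [-106.93352863   50.02446929]
ptr [-107.00011585   48.61598714]
ptr [-107.22045644   47.7639837 ]
ptr [-106.26803391   64.10130526]
ptr [-106.37184947   64.91036663]
ptrtop [-106.28539532   64.0243931 ]
ptrtop [-106.3886349    64.82896569]
```

The line is at x = -93.7 mm and the pointer at -106.9 mm. The drawn distance (63.7 mm) agrees with the tool (63.8 mm). 13 mm to go.

Emit:
{"op": "move_arm", "data": {"steps": [[-3, 0, 0, 0, 0, 0], [-3, 0, 0, 0, 0, 0], [-3, 0, 0, 0, 0, 0], [-2, 0, 0, 0, 0, 0], [-2, 0, 0, 0, 0, 0], [0, 0, 0, 0, 0, 0], [0, 0, 0, 0, 0, 0], [0, 0, 0, 0, 0, 0]]}}

```text
clock: 18.9
ee_pos: [0.4415, 0.0198, 0.0572]
ee_rot: [[0.799, 0.601, 0.007], [0.601, -0.799, -0.0], [0.006, 0.004, -1.0]]
force: [12.5, 4.7, -2.3]
opening: 0.0256
```

```bash
python3 -c "
from h import *
p=np.load('pose.npy')
s=read_state();print(toP(p,s['ee_pos']),s['ee_pos'],s['force'],s['opening'])
import cv2
a=snapshot('top')[:,:,::-1];cv2.imwrite('pics/top14f.png',a);cv2.imwrite('pics/z2.png',cv2.resize(a[250:282,300:340],None,fx=18,fy=18,interpolation=cv2.INTER_CUBIC))
a=snapshot('scene')[:,:,::-1];cv2.imwrite('pics/scene14f.png',a);cv2.imwrite('pics/scene14.png',cv2.resize(a[130:370,180:500],None,fx=2.4,fy=2.4))"
```

```text
[-231.65031919   -2.107661  ] [0.44150537 0.01984784 0.05717156] [12.52455706  4.68916853 -2.27220368] 0.025642785475504498
```

View pics/z2.png

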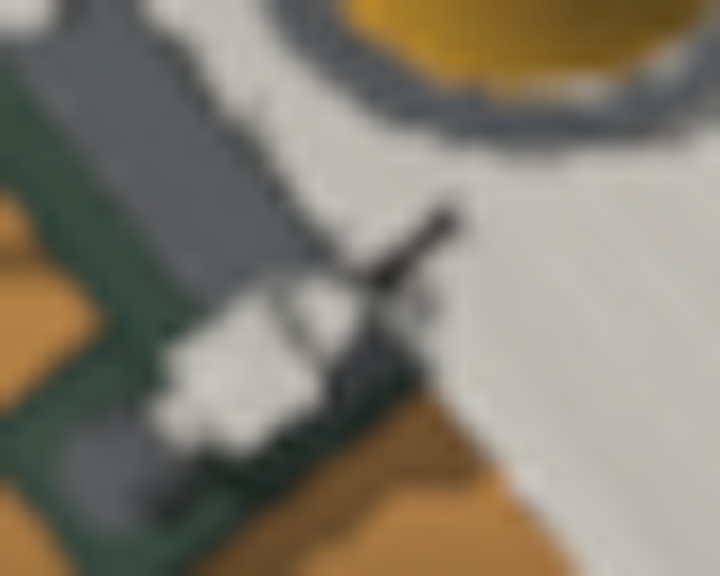

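View pics/scene14.png

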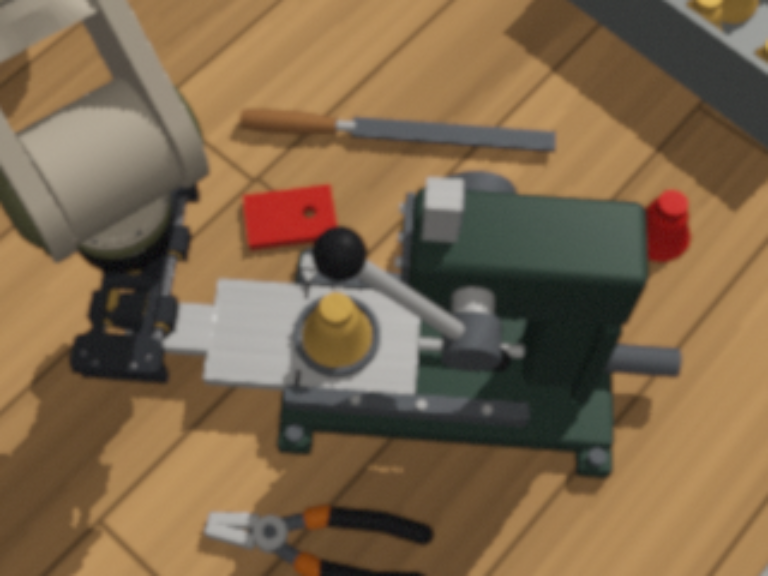

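The dash at (378,280)–(450,215) extends straight through the pointer's tip (355,293) and body centre (245,370). I'll wait a moment to check for creep.

Emit:
{"op": "move_arm", "data": {"steps": [[0, 0, 0, 0, 0, 0], [0, 0, 0, 0, 0, 0], [0, 0, 0, 0, 0, 0], [0, 0, 0, 0, 0, 0], [0, 0, 0, 0, 0, 0], [0, 0, 0, 0, 0, 0], [0, 0, 0, 0, 0, 0], [0, 0, 0, 0, 0, 0]]}}

```text
clock: 19.8
ee_pos: [0.4415, 0.0199, 0.0572]
ee_rot: [[0.799, 0.601, 0.007], [0.601, -0.799, -0.0], [0.006, 0.005, -1.0]]
force: [13.2, 5.2, -1.8]
opening: 0.0257
```

```bash
python3 -c "
from h import *
import cv2
p=np.load('pose.npy')
f=lambda u,v:(300+(u+.5)/18-.5,250+(v+.5)/18-.5)
for u,v in((378,280),(450,215)): print('line',toP(p,ray('top',f(u,v),.043)))
a=snapshot('top')[:,:,::-1];b=cv2.imread('pics/top14f.png');print('diff',np.abs(a[240:282,290:345].astype(int)-b[240:282,290:345]).mean())
cv2.imwrite('pics/top15.png',cv2.resize(a[100:400,150:500],None,fx=2,fy=2))
s=read_state();print(toP(p,s['ee_pos']),s['force'],s['opening'])"
```

```text
line [-107.42950763   45.57746938]
line [-106.57060736   34.3572596 ]
diff 0.3984126984126984
[-231.6480497    -2.10759735] [12.37189731  4.51961751 -1.24294646] 0.025530937751168666
```

View pics/top15.png

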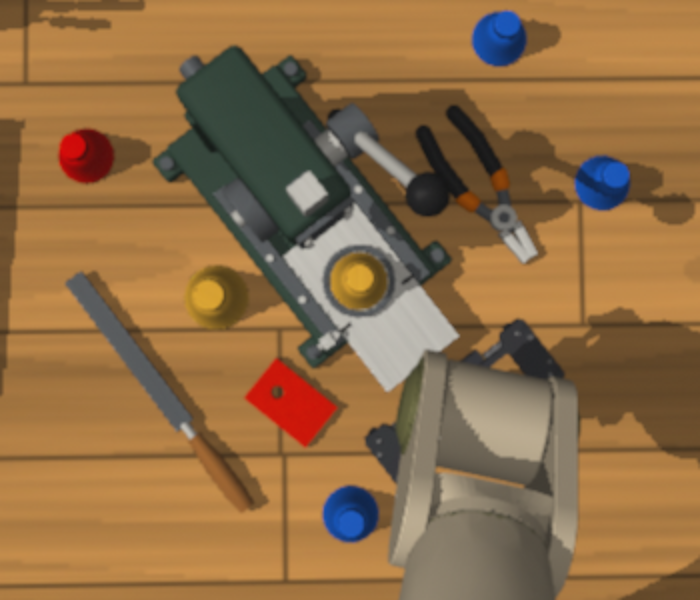

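The line (x about -107.0 mm) matches the pointer (-106.9 mm). The slide is steady under about 13 N of spring force, the bell stands upright in the nest ring at (358,278), and the bystanders look untouched. Handing in.

```bash
python3 -c "
from station import *
print(close_job()); s=read_state(); print(s['clock'],s['force'],s['opening'])"
```

```text
the job is handed in; nothing more can be done
None
the job is handed in; nothing more can be done
```

I stamped the bell, let the lever come back up, drew the slide to the pointer, and handed in while still holding it. No verdict was reported.

- **Stamping:** I gripped the lever ball and swung it down until the force rose from 9 to 24 N at the stop, with the slide home. The ball slipped about 5 mm in the pads, so I judged the stop by the force and the lowered ram. I then brought the lever back up along its arc and released it.
- **Slide:** I gripped the knob at 50 N and drew the slide about 77 mm. The line measured about -107.0 mm and the pointer tip about -106.9 mm along the press.
- **Holding:** Over the last second the slide did not creep, under a pull of about 13 N.
- **Last checks:** The pictures showed the lever up, the bell upright in its nest, and the spare bell, pliers, file and red plate where they started. The clock read about 20 s at hand-in.
- **Disagreements:** The finger openings were slightly off the given diameters: 32–33 mm on the 35 mm ball and 25 mm on the 22 mm knob. The scene camera disagreed with the pose fit by about 2 pixels.

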